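# Build two packing piles and lay the box section across them

### The job

Set up a level rest for the box section on the bench. First, on the square steel plate, centre the thick timber block and then the flat steel piece on top of it; next, on the round steel plate, centre the thin notched timber and then the short square tube cut, standing on its end; all lie flat, and each is set down before the next is fetched. Last, lay the long box section level across both piles, over the middle of both steel pieces and with its ends sticking out past them, let go, and leave the grease tin, the hammer and the brush where they are.

Things in the scene. Friction and masses are not known exactly. Their poses are not given: they have to be found in the camera images.
- square_plate: Fixed square steel base plate, 110 x 110 mm, 8 mm thick, lying on the bench. Origin at the centre of its underside (bench height), z up, x and y along its sides.
- round_plate: Fixed round steel base plate, 120 mm diameter, 8 mm thick, lying on the bench. Origin at the centre of its underside (bench height), z up.
- thick_timber: Loose thick offcut of brown timber, a plain rectangular block 90 (x) x 50 (y) x 45 mm high, two nail heads on top, about 0.14 kg. Origin at the centre of its underside, z up. Lies flat.
- thin_timber: Loose thin offcut of pale timber, 110 (x) x 62 (y) x 30 mm high, with a notch of 30 (x) x 20 (y) mm sawn out of its +x +y corner, about 0.13 kg. Origin at the centre of the underside of the full 110 x 62 rectangle, z up. Lies flat.
- steel_flat: Loose solid rectangular steel piece, 80 (x) x 50 (y) x 25 mm high, about 0.75 kg. Origin at the centre of its underside, z up. Lies flat.
- tube_cut: Loose short cut of square steel tube standing on end, 50 x 50 mm outside, wall 6 mm, 40 mm high, open from top to bottom, about 0.32 kg. Origin at the centre of its lower end, z up along the tube, x and y square to its walls.
- bar: Loose long box section of bare steel (looks like a square bar), 360 mm long (x) and 30 x 30 mm in section, about 0.6 kg. Origin in the middle of its length at the centre of its underside, z up. Each finished pile is 70 mm high and stands on an 8 mm plate, so it comes to lie 78 mm above the bench.
- tin: Bystander: closed round metal grease tin, 60 mm diameter, 55 mm high, standing. Origin at the centre of its underside. Leave it.
- hammer: Bystander: hammer about 260 mm long lying on the bench along its x, handle to -x. Origin under the middle of its length. Leave it.
- brush: Bystander: hand brush about 200 mm long lying on the bench along its x, handle to -x. Origin under the middle of its length. Leave it.
Mind the look-alikes: they are no part of the job. Leave any turquoise look-alike of the thin_timber alone. What is shaped like the steel_flat but yellow is not meant.

How it is judged:
By the outcome, as a careful person would: the job done as asked, in the order asked, and still so for the second after the job is handed in, with the robot touching nothing.
It also fails if it takes over 136 s, if anything falls off the work surface, if the arm or the gripper's body presses on something with over 40 N, if the wrist force passes 120 N, or if a joint passes its speed limit or range.

### The arm

A 6-joint arm with a two-finger parallel gripper is mounted at the origin on the work surface. World frame = base frame: x ahead of the robot, y to its left, z up, the work surface at z = 0. Lengths are in m, angles in rad, forces in N, time in s.
With the tool pointing down it reaches from about 0.35 to 0.85 m from the base axis. Payload 8.1 kg.
Tool frame: the origin (TCP) lies at the very end of the fingers, on their centre line; the grasp point (between the pads) lies behind it (grasp_offset is the z of the grasp point in the tool frame, in m); z points along the fingers, y is the direction in which the jaws open and shut (so a half turn about z gives the same grasp; the last joint's range is limited). The gripper opens to 93 mm and grips with 3 to 60 N. Pads are 15 mm wide; open, the fingers measure 128 mm over their backs; the gripper's body (75 mm by 188 mm) begins 65 mm behind the grasp point.
Start: joints at [-0.085, 0.13, 1.488, -0, 1.523, -0.085], TCP at [0.6, 0, 0.219] pointing down, gripper open.
Joint ranges: [-2.96, 2.96], [-0.89, 2.26], [0.02, 2.5], [-1.34, 4.48], [0, 2.73], [-2.66, 2.66]. Speed limits (rad/s): [2.39, 2.39, 2.79, 3.14, 3.14, 3.14].

### API

Orientations are given as a 3x3 rotation matrix whose columns are the frame's x, y, z axes.
In Python, from station import get_state, snapshot, camera_params, close_job, grasp_offset gives the robot as it stands. The module is installed in compiled form; this text tells all that it offers.
- The arm moves only by the tool arm_command, never from a script. Its argument "increments" is a list that holds one entry, the list of rows, each a list of 5 numbers: the closure in counts, from 0 (fully open) to 255 (shut), then the shift along the tool's x, y, z in cm, then the turn about the tool's z in degrees. In form: [[[claw, dx, dy, dz, yaw], ...]]. A call has 1 to 20 rows; each row is the pose to reach, as a shift and turn from the pose commanded when the call began, along the tool's axes at that moment; what a row does not reach only later rows make up. A row lasts 1/8 s, in which the tool goes at most 62.5 mm and 10.7 degrees, less where a joint would pass 70% of its speed; a pose out of reach is approached as far as the arm can. A call with a gripper value outside its range is refused whole. The fingers move at their own pace and stop on an object; "newtons" is the grip in N (left out, the last holds). Time passes only in rows, so rows that repeat a pose let the fingers close. It gives the time, the measured TCP pose, the force and the opening at its end, in the units of the state.
- get_state(): the state, without advancing time (a new reading comes with each control period).
- snapshot(name): name is "scene" or "side" or "wrist"; returns the picture (480x640x3 uint8, red, green, blue); there is no depth.
- camera_params(name): a dict with "fx", "fy", "cx", "cy" (pixels), "cam_to_world" (4x4, takes a point from camera to world coordinates). Camera axes: x right, y down, z forward; pixel columns grow to the right and rows downward; lengths in m; the calibration is good to about 2 mm. A picture is of the moment at which its call begins: read the wrist's pose just before it. camera_params takes no time and is no camera call; for the wrist camera it gives the pose at the moment of the call.
- close_job(): hands the job in, once; it reports no verdict.
The state is a dict: "t": time; "joints": joint angles; "qvel": joint speeds; "joint_efforts": joint torques, N m; "tool_pos": TCP position; "tool_rot": TCP orientation; "wrist_force": force on the tool from outside, world axes, zero at the start; "ft_torque": the same for the moment, N m; "grip_width": opening from 0.0 (shut) to 1.0 (fully open).
Only numpy, scipy, OpenCV 4.12 (cv2) and the standard library are available. Lean on these libraries where they do the work, as an engineer would, in place of code of your own. Each camera call takes 0.05 s, during which the arm holds its last target.

## Working session

There is one attempt and no reset: what is moved stays moved. The work goes in short steps, Python scripts to look and compute and a tool call to move; the robot and the scene stay as the last step left them, time stands still between calls to the robot, and variables do not carry over. Pictures are saved under pics/ and viewed, and the job is handed in when it is done.

Besides the shell and the picture viewer there is one more tool, called by a JSON object that holds its "method" and its "body". arm_command: Moves the arm, as the interface text tells. Its arguments: {"type":"object","properties":{"increments":{"type":"array"},"newtons":{"type":"number"}},"required":["increments"]}

```bash
mkdir -p pics; ls; cat > h.py <<'E'
import numpy as np, cv2
from station import *
def snap(name,fn):
    s=get_state(); P=camera_params(name); im=snapshot(name)
    cv2.imwrite('pics/'+fn+'.png',cv2.cvtColor(im,cv2.COLOR_RGB2BGR)); 
    np.save('pics/'+fn+'.npy',np.array([P['fx'],P['fy'],P['cx'],P['cy']]+list(np.array(P['cam_to_world']).ravel())))
    return im,P
def load(fn):
    a=np.load('pics/'+fn+'.npy'); P=dict(fx=a[0],fy=a[1],cx=a[2],cy=a[3],cam_to_world=a[4:].reshape(4,4))
    return cv2.imread('pics/'+fn+'.png'),P
def ray(P,uv,z):
    uv=np.atleast_2d(np.array(uv,float)); T=np.array(P['cam_to_world'])
    d=np.c_[(uv[:,0]-P['cx'])/P['fx'],(uv[:,1]-P['cy'])/P['fy'],np.ones(len(uv))]@T[:3,:3].T
    o=T[:3,3]; return o+d*((z-o[2])/d[:,2])[:,None]
def proj(P,p):
    T=np.linalg.inv(np.array(P['cam_to_world'])); p=np.atleast_2d(p)@T[:3,:3].T+T[:3,3]
    return np.c_[P['fx']*p[:,0]/p[:,2]+P['cx'],P['fy']*p[:,1]/p[:,2]+P['cy']]
E
python3 - <<'E'
from h import *
print(get_state(), grasp_offset)
for n in ['scene','side','wrist']:
    im,P=snap(n,n+'0'); print(n,P)
E
```

```text
pics
{'t': 0.0, 'joints': array([-8.54203015e-02,  1.31100560e-01,  1.48925478e+00,  1.42948256e-05,
        1.52301562e+00, -8.53726582e-02]), 'qvel': array([ 2.22596615e-03,  7.03250505e-05, -1.55709369e-04, -3.91577601e-04,
       -8.48843765e-05, -2.03160366e-03]), 'joint_efforts': array([-1.61290725e-03, -5.59853125e+01, -4.91755986e+01,  7.67333270e-02,
        3.59135563e-02, -2.97389461e-04]), 'tool_pos': array([5.99439476e-01, 6.35675825e-05, 2.17637109e-01]), 'tool_rot': array([[ 4.84855903e-05,  9.99998431e-01, -1.77060558e-03],
       [ 9.99999985e-01, -4.81918414e-05,  1.65945363e-04],
       [ 1.65859774e-04, -1.77061360e-03, -9.99998419e-01]]), 'wrist_force': array([-0.69366989, -0.40441789,  0.35369134]), 'ft_torque': array([ 0.01147133,  0.01034695, -0.02581837]), 'grip_width': 0.9994904126387884} -0.0188
scene {'fx': 519.097276112841, 'fy': 519.097276112841, 'cx': 319.0638627119049, 'cy': 239.1712676574243, 'cam_to_world': array([[-0.3667664 ,  0.69392925, -0.61963263,  1.27488036],
       [ 0.93031055,  0.27512303, -0.24254813,  0.31403873],
       [ 0.00216397, -0
[... 237 characters left out ...]
997164 , -0.01519323,  0.01833805,  0.47644357],
       [-0.02366022,  0.72112197, -0.692404  ,  1.10798937],
       [-0.00270412, -0.69264152, -0.72127693,  1.19657842],
       [ 0.        ,  0.        ,  0.        ,  1.        ]])}
wrist {'fx': 380.4025562832918, 'fy': 380.4025562832918, 'cx': 316.16072509797976, 'cy': 240.14214616703046, 'cam_to_world': array([[ 9.99995892e-01,  6.72435593e-05, -2.86541675e-03,
         6.00024356e-01],
       [-6.65993732e-04, -9.66910607e-01, -2.55114551e-01,
         7.02111513e-02],
       [-2.78775666e-03,  2.55115411e-01, -9.66906591e-01,
         3.82450475e-01],
       [ 0.00000000e+00,  0.00000000e+00,  0.00000000e+00,
         1.00000000e+00]])}
```

View pics/scene0.png

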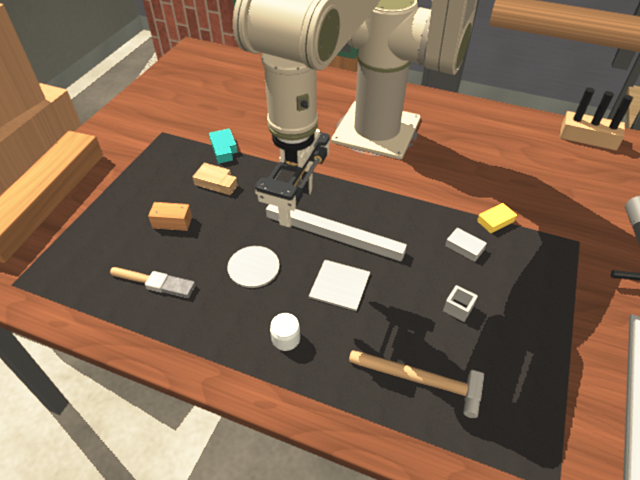

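View pics/side0.png

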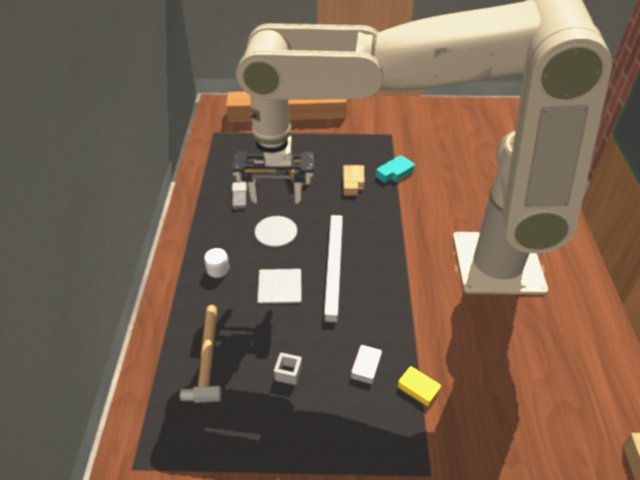

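View pics/wrist0.png

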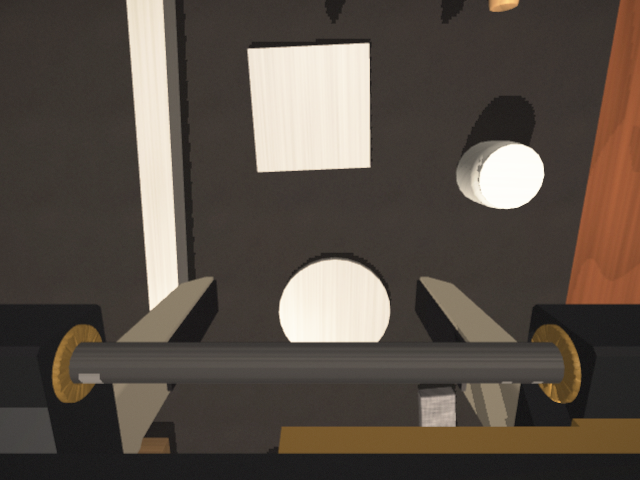

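The scene view shows the thick brown timber at (170,216), the pale notched timber at (215,180), and its turquoise look-alike at (223,145). The grey steel flat is at (466,243) with the yellow look-alike at (497,217), and the tube cut is at (461,302). The bar runs (268,212)–(405,252), the round plate is at (254,267) and the square plate at (340,285). The tin is at (285,331), the hammer at (420,380) and the brush at (155,283). I'll enlarge crops of the candidates.

```bash
python3 - <<'E'
from h import *
a,P=load('scene0'); b,Q=load('side0')
def crop(im,c,w=35,s=4):
    x,y=c; return cv2.resize(im[y-w:y+w,x-w:x+w],None,fx=s,fy=s,interpolation=cv2.INTER_CUBIC)[:260,:260]
A=np.hstack([crop(a,c,33) for c in [(170,216),(218,165),(480,232)]])
B=np.hstack([crop(a,(461,302),33),crop(b,(370,175),33),crop(b,(385,370),33)])
cv2.imwrite('pics/crops.png',np.vstack([A,B]))
E
```

```text
(no output)
```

View pics/crops.png

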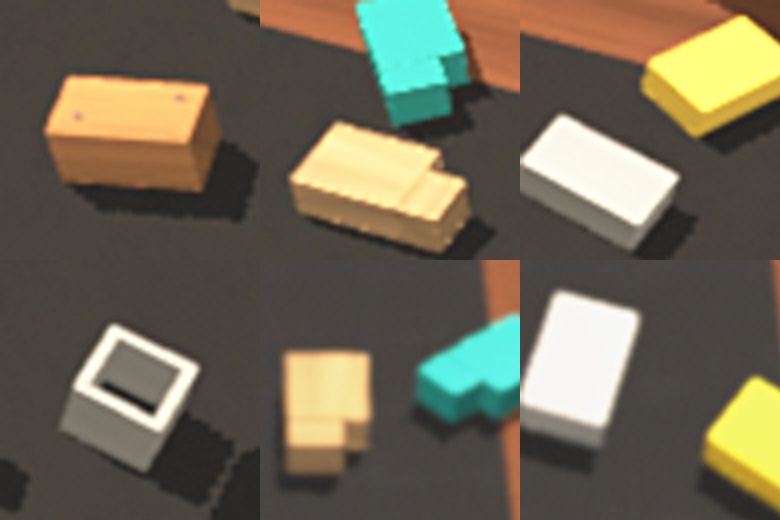

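```bash
cat > m.py <<'E'
from h import *
def topface(im,P,c,w,z,col=None,thr=None,fn=None,zs=None):
    x,y=c; S=4
    x0,y0=max(x-w,0),max(y-w,0)
    cr=cv2.resize(im[y0:y+w,x0:x+w],None,fx=S,fy=S,interpolation=cv2.INTER_CUBIC)
    hsv=cv2.cvtColor(cr,cv2.COLOR_BGR2HSV); V=hsv[...,2]
    if thr is None:
        fg=V[V>90]; thr,_=cv2.threshold(fg.reshape(-1,1),0,255,cv2.THRESH_BINARY+cv2.THRESH_OTSU)
    m=((V>thr)).astype(np.uint8)
    if col is not None: m&=cv2.inRange(hsv,np.array(col[0]),np.array(col[1]))//255
    n,l,st,ce=cv2.connectedComponentsWithStats(m)
    cc=np.array([(x-x0)*S,(y-y0)*S]); 
    lab=1+np.argmax([s[4]-0*0 if True else 0 for s in st[1:]])
    mm=(l==lab).astype(np.uint8)
    cn,_=cv2.findContours(mm,cv2.RETR_EXTERNAL,cv2.CHAIN_APPROX_NONE)
    k=max(cn,key=cv2.contourArea)[:,0,:].astype(float)
    uv=(k+0.5)/S-0.5+[x0,y0]
    W=ray(P,uv,z)[:,:2]*1000
    r=cv2.minAreaRect(W.astype(np.float32))
    if fn:
        o=cr.copy(); cv2.drawContours(o,cn,-1,(0,0,255),1); cv2.imwrite('pics/'+fn+'.png',o)
    return thr,r,W,o if fn else None
E
python3 - <<'E'
from m import *
a,P=load('scene0'); b,Q=load('side0')
L=[('thick',a,P,(170,214),30,.045),('thin',a,P,(215,180),24,.030),('steel',a,P,(464,243),26,.025),('tube',a,P,(461,300),22,.04),
('thinS',b,Q,(354,178),20,.03),('steelS',b,Q,(366,363),22,.025),('tubeS',b,Q,(288,367),20,.04),('sqS',b,Q,(280,286),28,.008),('rdS',b,Q,(276,231),24,.008),('sq',a,P,(340,285),34,.008),('rd',a,P,(254,267),32,.008),('barS',b,Q,(334,266),56,.03)]
o=[]
for n,im,C,c,w,z in L:
    t,r,W,v=topface(im,C,c,w,z,fn='t_'+n)
    print(n,t,np.round(r[0],1),np.round(r[1],1),round(r[2],1), np.round(W.min(0)),np.round(W.max(0)))
    o.append(cv2.resize(v,(190,190)))
cv2.imwrite('pics/tops.png',np.vstack([np.hstack(o[i:i+4]) for i in (0,4,8)]))
E
```

```text
thick 194.0 [ 567.  -362.8] [51.9 90.9] 16.3 [ 532. -412.] [ 603. -314.]
thin 194.0 [ 393.4 -328.9] [ 66.  112.6] 0.0 [ 360. -385.] [ 426. -273.]
steel 184.0 [378.8 341.8] [81.1 52.2] 72.4 [343. 297.] [414. 387.]
tube 182.0 [560.4 363. ] [51.9 52.3] 77.1 [530. 333.] [591. 393.]
thinS 186.0 [ 390.4 -331.1] [117.7  65. ] 89.4 [ 357. -390.] [ 423. -273.]
steelS 187.0 [375.6 340.7] [83.2 52.5] 72.3 [340. 295.] [411. 386.]
tubeS 175.0 [558.1 362.2] [53.9 52.9] 77.0 [528. 331.] [588. 393.]
sqS 186.0 [595.2  97.9] [112.3 113.5] 2.5 [537.  39.] [653. 157.]
rdS 186.0 [ 620.  -108.6] [121.1 121.3] 38.6 [ 559. -170.] [680. -48.]
sq 192.0 [597.2  99. ] [112.  111.8] 2.4 [539.  41.] [655. 157.]
rd 194.0 [ 621.6 -107.4] [119.8 120. ] 21.6 [ 561. -167.] [682. -47.]
barS 188.0 [451.9  29.5] [365.   33.2] 87.6 [ 429. -153.] [475. 212.]
```

View pics/tops.png

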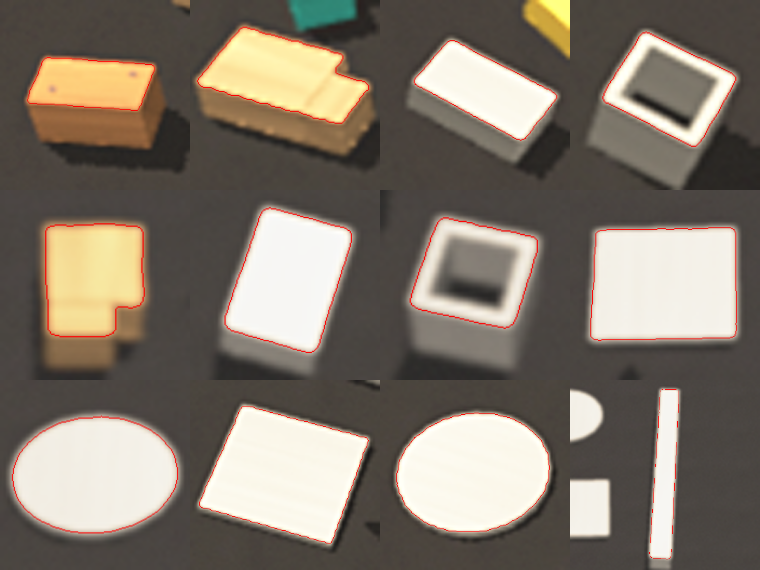

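{"method": "arm_command", "body": {"increments": [[[0,-36.3,-3.3,4,-16.3],[0,-36.3,-3.3,4,-16.3],[0,-36.3,-3.3,4,-16.3],[0,-36.3,-3.3,4,-16.3],[0,-36.3,-3.3,4,-16.3],[0,-36.3,-3.3,4,-16.3],[0,-36.3,-3.3,4,-16.3],[0,-36.3,-3.3,4,-16.3],[0,-36.3,-3.3,4,-16.3],[0,-36.3,-3.3,4,-16.3]]], "newtons": 40}}

```text
t: 1.4
tool_pos: [0.5676, -0.3618, 0.1791]
tool_rot: [[-0.282, 0.959, 0.001], [0.959, 0.282, -0.0], [-0.0, 0.0, -1.0]]
wrist_force: [-0.2, 0.7, -0.4]
grip_width: 1.001
```

```bash
cat >> m.py <<'E'
def st():
    s=get_state(); R=s['tool_rot']; print('t %.2f pos %s jaw %.2f tilt %s F %s w %.3f'%(s['t'],np.round(s['tool_pos']*1000,1),np.degrees(np.arctan2(R[1,1],R[0,1])),np.round(R[:2,2],4),np.round(s['wrist_force'],1),s['grip_width'])); return s
def goto(x,y,z,jaw):
    "mm, deg world; prints dx dy dz (cm) yaw from measured"
    s=st(); R=s['tool_rot']; d=R.T@(np.array([x,y,z])/1000-s['tool_pos'])*100
    j=np.degrees(np.arctan2(R[1,1],R[0,1])); dj=(j-jaw+90)%180-90
    print('rows:',np.round(d,2),'yaw',round(dj,2))
E
python3 - <<'E'
from m import *
st(); im,P=snap('wrist','w1'); print(proj(P,[.566,-.363,.045]),proj(P,get_state()['tool_pos']))
E
```

```text
t 1.40 pos [ 567.6 -361.8  179.1] jaw 16.40 tilt [ 0.0005 -0.0002] F [-0.2  0.7 -0.4] w 1.001
[[314.03437727 230.57876925]] [[316.05585887 295.72909877]]
```

View pics/w1.png

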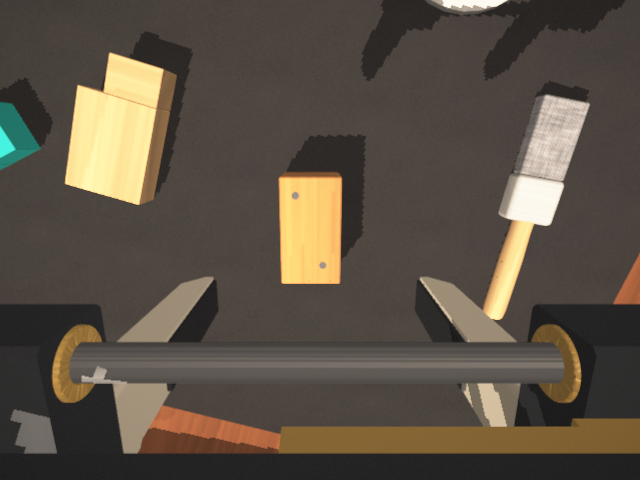

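The brown block is centred at (310,228), spanning rows 173–283, square to the jaws. I'll measure its top, along with the thin timber at (115,140), in the wrist view.

```bash
python3 - <<'E'
from m import *
im,P=load('w1')
for n,c,w,z,t in [('thickw',(310,228),65,.045,None),('thinw',(122,130),80,.030,None)]:
    t,r,W,v=topface(im,P,c,w,z,thr=t,fn='t_'+n); print(n,t,np.round(r[0],1),np.round(r[1],1),round(r[2],1))
cv2.imwrite('pics/tw1.png',np.hstack([cv2.imread('pics/t_%s.png'%k)[:520,:520][::2,::2] for k in ('thickw','thinw')]))
goto(566,-363,8,16.3)
E
```

```text
thickw 194.0 [ 563.1 -364.9] [49.3 88.4] 16.3
thinw 193.0 [ 390.1 -331.7] [109.5  62.1] 89.7
t 1.45 pos [ 567.5 -361.9  179.1] jaw 16.39 tilt [ 0.0004 -0.0002] F [-0.  -0.8 -0. ] w 1.001
rows: [-0.06 -0.19 17.11] yaw 0.09
```

View pics/tw1.png

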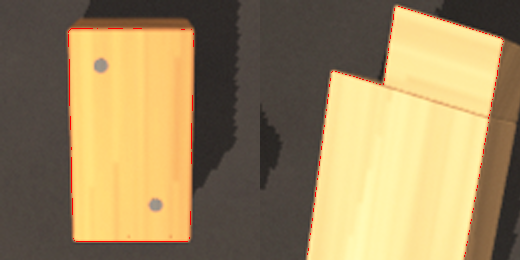

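{"method": "arm_command", "body": {"increments": [[[0,-0.15,-0.46,8,0.1],[0,-0.15,-0.46,12,0.1],[0,-0.15,-0.46,15,0.1],[0,-0.15,-0.46,16.9,0.1],[0,-0.15,-0.46,16.9,0.1],[255,-0.15,-0.46,16.9,0.1],[255,-0.15,-0.46,16.9,0.1],[255,-0.15,-0.46,16.9,0.1],[255,-0.15,-0.46,16.9,0.1],[255,-0.15,-0.46,16.9,0.1],[255,-0.15,-0.46,16.9,0.1]]], "newtons": 40}}

```text
t: 2.82
tool_pos: [0.5631, -0.3658, 0.0099]
tool_rot: [[-0.279, 0.96, 0.0], [0.96, 0.279, -0.0], [-0.0, 0.0, -1.0]]
wrist_force: [-0.4, 0.4, 1.0]
grip_width: 0.537
```

```bash
python3 - <<'E'
from m import *
im,P=load('wrist0')
t,r,W,v=topface(im,P,(310,107),78,.008,fn='t_sqw'); print(t,np.round(r[0],1),np.round(r[1],1),round(r[2],1))
x=np.median(W,0);print(x)
# bar edges
hsv=cv2.cvtColor(im,cv2.COLOR_BGR2GRAY)
for row in (20,100,200,280):
    seg=np.where(hsv[row,100:200]>190)[0]+100; a=ray(P,[[seg[0]-.5,row],[seg[-1]+.5,row]],.03)*1000; print(row,seg[0],seg[-1],np.round(a[:,:2],1).tolist())
# round: circle fit by visible rim
m=(hsv[255:340,270:400]>170).astype(np.uint8); 
cn,_=cv2.findContours(m,cv2.RETR_EXTERNAL,cv2.CHAIN_APPROX_NONE); k=max(cn,key=cv2.contourArea)[:,0,:]+[270,255]
k=k[k[:,1]<332]; W=ray(P,k,.008)[:,:2]*1000
A=np.c_[2*W,np.ones(len(W))]; s=np.linalg.lstsq(A,(W**2).sum(1),rcond=None)[0]; print('round',s[:2],np.sqrt(s[2]+s[0]**2+s[1]**2))
cv2.imwrite('pics/tw2.png',v)
E
```

```text
191.0 [593.9  97.3] [109.6 109.8] 2.4
[594.07601998 101.3540801 ]
20 128 163 [[442.1, 166.7], [472.1, 166.7]]
100 134 167 [[439.3, 103.9], [469.1, 103.9]]
200 142 173 [[436.0, 16.0], [465.9, 16.0]]
280 148 177 [[432.5, -63.5], [462.2, -63.5]]
round [ 618.04935466 -108.30985466] 58.9267431691433
```

View pics/tw2.png

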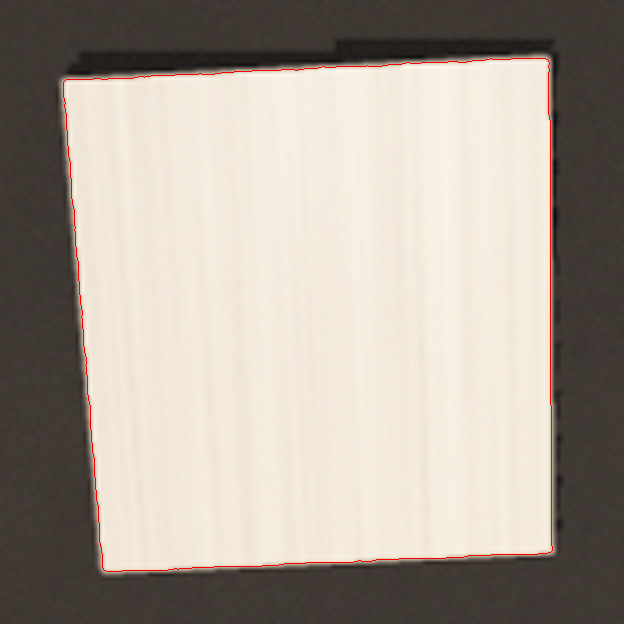

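{"method": "arm_command", "body": {"increments": [[[255,-0.15,0,-5,0],[255,0,0,-11,0],[255,10.9,4,-12,4],[255,21.8,8,-12,8],[255,32,12,-12,12],[255,43.6,15.9,-12,13.8],[255,43.6,15.9,-12,13.8],[255,43.6,15.9,-12,13.8],[255,43.6,15.9,-12,13.8],[255,43.6,15.9,-12,13.8],[255,43.6,15.9,-12,13.8],[255,43.6,15.9,-12,13.8]]]}}

```text
t: 4.32
tool_pos: [0.5938, 0.0967, 0.1292]
tool_rot: [[-0.042, 0.999, -0.001], [0.999, 0.042, -0.001], [-0.001, -0.001, -1.0]]
wrist_force: [-0.3, 0.4, -0.9]
grip_width: 0.535
```

```bash
python3 - <<'E'
from m import *
s=st(); im,P=snap('wrist','w3'); z=s['tool_pos'][2]-.0099+.045
print(proj(P,np.array([*s['tool_pos'][:2],z])))
g=cv2.imread('pics/w3.png')
t,r,W,v=topface(g,P,(316,250),80,z,col=[(5,90,150),(25,255,255)],fn='t_held'); print(t,np.round(r[0],1),np.round(r[1],1),round(r[2],1))
E
```

```text
t 4.33 pos [593.8  96.7 129.2] jaw 2.40 tilt [-0.0007 -0.0006] F [-0.3  0.4 -0.9] w 0.535
[[315.93275626 332.48407781]]
196.0 [594.5 107.7] [46.  19.4] 2.4
```

View pics/w3.png

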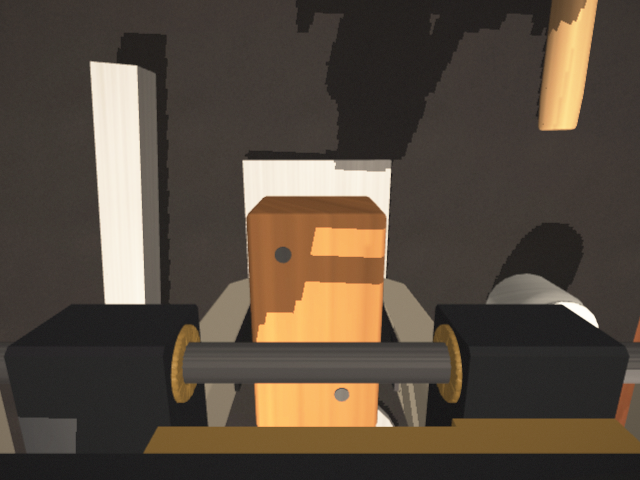

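View pics/t_held.png

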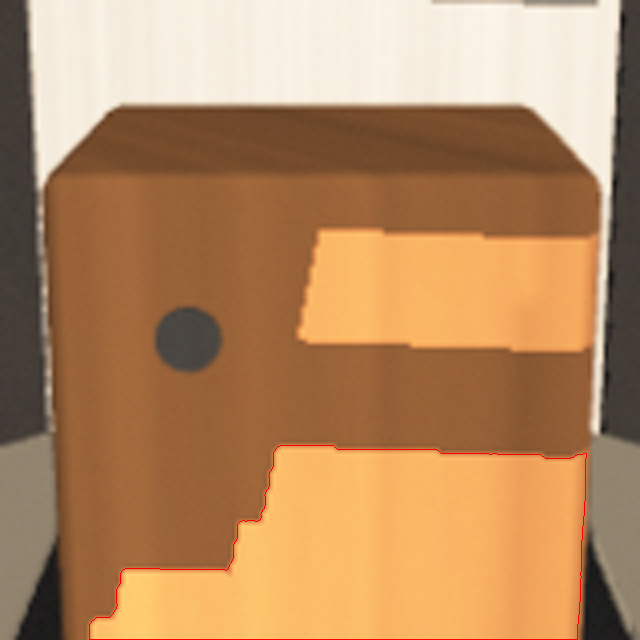

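```bash
python3 - <<'E'
from m import *
g,P=load('w3'); gr=cv2.cvtColor(g,cv2.COLOR_BGR2GRAY).astype(float)
for c in (280,300,330): print(c,[int(v) for v in gr[150:220,c]][::1][4:16],[int(v) for v in gr[190:220,c]])
zt=.1292-.0099+.045
for u,v,z in [(248,213.5,zt),(386,213.5,zt),(317,160,.008),(317,213.5,zt),(317,196.5,zt-.045)]: print(u,v,ray(P,[[u,v]],z)*1000)
E
```

```text
280 [36, 37, 38, 36, 37, 84, 188, 240, 239, 240, 240, 240] [240, 240, 239, 239, 240, 225, 145, 82, 83, 81, 82, 83, 84, 83, 82, 83, 84, 86, 85, 85, 82, 83, 85, 94, 105, 109, 110, 108, 110, 109]
300 [38, 37, 37, 35, 37, 85, 192, 243, 243, 243, 242, 242] [242, 241, 241, 242, 241, 227, 146, 76, 78, 80, 81, 82, 82, 82, 82, 80, 85, 85, 84, 82, 83, 85, 88, 98, 108, 116, 116, 115, 114, 114]
330 [36, 37, 33, 34, 32, 86, 195, 244, 244, 244, 244, 244] [244, 243, 243, 243, 243, 230, 154, 86, 84, 86, 86, 82, 80, 79, 79, 81, 83, 82, 82, 83, 84, 82, 85, 93, 104, 110, 109, 109, 110, 110]
248 213.5 [[568.41635805 141.18018375 164.3       ]]
386 213.5 [[616.13754174 143.16880862 164.3       ]]
317 160 [[591.89354465 152.34279499   8.        ]]
317 213.5 [[592.28537225 142.17484716 164.3       ]]
317 196.5 [[592.32164033 141.54180833 119.3       ]]
```

{"method": "arm_command", "body": {"increments": [[[255,0,0,5,0],[255,0,0,8.5,0],[255,0,0,10.3,0],[255,0,0,10.9,0],[255,0,0,11.13,0],[255,0,0,11.13,0],[255,0,0,11.13,0],[0,0,0,11.13,0],[0,0,0,11.13,0],[0,0,0,11.13,0],[0,0,0,11.13,0],[0,0,0,7,0],[0,0,0,1,0],[0,0,0,-5,0],[0,0,0,-7,0],[0,0,0,-7,0]]]}}

```text
t: 6.38
tool_pos: [0.5951, 0.0974, 0.2013]
tool_rot: [[-0.042, 0.999, 0.003], [0.999, 0.042, 0.0], [0.0, 0.003, -1.0]]
wrist_force: [-0.5, 0.0, -0.1]
grip_width: 1.005
```

```bash
python3 - <<'E'
from m import *
s=st(); im,P=snap('wrist','w4'); g=cv2.imread('pics/w4.png')
t,r,W,v=topface(g,P,(316,235),62,.053,col=[(5,90,100),(25,255,255)],thr=100,fn='t_p1'); print(t,np.round(r[0],1),np.round(r[1],1),round(r[2],1))
goto(375,340,180,-17.6)
E
```

```text
t 6.38 pos [595.1  97.4 201.3] jaw 2.40 tilt [0.0034 0.0003] F [-0.5  0.  -0.1] w 1.005
100 [594.7  97.5] [50.2 88.6] 2.4
t 6.42 pos [593.9  97.3 198.8] jaw 2.39 tilt [-0.0004 -0.    ] F [-0.4  0.2 -0.2] w 0.999
rows: [ 25.16 -20.85   1.89] yaw 19.99
```

View pics/w4.png

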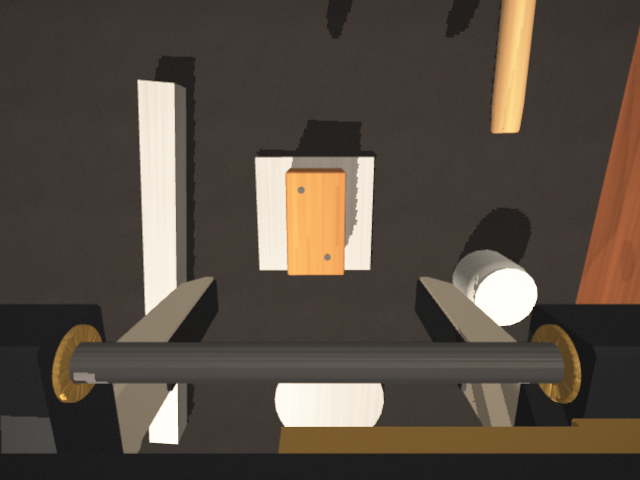

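The block stands at (316,222) in the middle of the square plate, measured at (594.7, 97.5) and yaw 2.4°. That matches the plate. Next is the steel flat.

{"method": "arm_command", "body": {"increments": [[[0,25.2,-20.9,1.9,20],[0,25.2,-20.9,1.9,20],[0,25.2,-20.9,1.9,20],[0,25.2,-20.9,1.9,20],[0,25.2,-20.9,1.9,20],[0,25.2,-20.9,1.9,20],[0,25.2,-20.9,1.9,20],[0,25.2,-20.9,1.9,20],[0,25.2,-20.9,1.9,20],[0,25.2,-20.9,1.9,20]]]}}

```text
t: 7.68
tool_pos: [0.3755, 0.3396, 0.1807]
tool_rot: [[0.304, 0.953, 0.0], [0.953, -0.304, -0.0], [0.0, 0.0, -1.0]]
wrist_force: [0.4, 0.2, 0.4]
grip_width: 1.002
```

```bash
python3 - <<'E'
from m import *
s=st(); im,P=snap('wrist','w5'); g=cv2.imread('pics/w5.png')
t,r,W,v=topface(g,P,(316,220),62,.025,fn='t_st'); print(t,np.round(r[0],1),np.round(r[1],1),round(r[2],1))
goto(r[0][0],r[0][1],5,-17.6)
E
```

```text
t 7.67 pos [375.5 339.6 180.7] jaw -17.70 tilt [ 0.0001 -0.    ] F [0.4 0.2 0.4] w 1.002
192.0 [374.5 340.4] [78.8 49.4] 72.3
t 7.72 pos [375.4 339.8 180.7] jaw -17.68 tilt [0.0002 0.    ] F [-0.7  0.8  0.3] w 1.002
rows: [ 0.03 -0.1  17.57] yaw -0.08
```

View pics/w5.png

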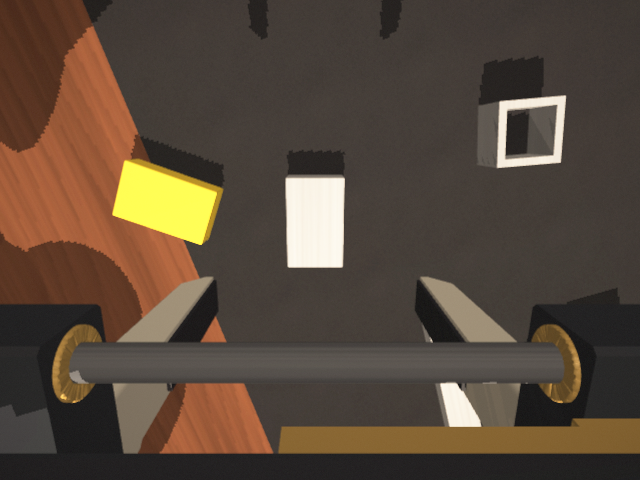

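The grey steel flat is at (315,222) and the yellow look-alike at (168,200). The grey one is meant because it is bare steel. The open fingers clear the yellow piece by about 20 mm.

{"method": "arm_command", "body": {"increments": [[[0,0,-0.1,8,0],[0,0,-0.1,12,0],[0,0,-0.1,15,0],[0,0,-0.1,17,0],[0,0,-0.1,17.5,0],[0,0,-0.1,17.5,0],[255,0,-0.1,17.5,0],[255,0,-0.1,17.5,0],[255,0,-0.1,17.5,0],[255,0,-0.1,17.5,0],[255,0,-0.1,17.5,0],[255,0,-0.1,17.5,0]]], "newtons": 60}}

```text
t: 9.22
tool_pos: [0.3739, 0.3407, 0.0057]
tool_rot: [[0.302, 0.953, 0.0], [0.953, -0.302, 0.0], [0.0, 0.0, -1.0]]
wrist_force: [0.8, 0.3, 0.2]
grip_width: 0.532
```

```bash
python3 - <<'E'
from m import *
goto(594.3,97.3,130,2.4)
E
```

```text
t 9.22 pos [373.9 340.7   5.7] jaw -17.60 tilt [0.0002 0.    ] F [0.8 0.3 0.2] w 0.532
rows: [-16.53  28.37 -12.42] yaw -20.0
```

{"method": "arm_command", "body": {"increments": [[[255,0,0,-4,0],[255,0,0,-9,0],[255,-1,2,-12.4,0],[255,-4,7,-12.4,-5],[255,-8,13.5,-12.4,-10],[255,-12,20,-12.4,-15],[255,-15.5,26,-12.4,-20],[255,-16.5,28.4,-12.4,-20],[255,-16.5,28.4,-12.4,-20],[255,-16.5,28.4,-12.4,-20],[255,-16.5,28.4,-12.4,-20],[255,-16.5,28.4,-12.4,-20],[255,-16.5,28.4,-12.4,-20]]]}}

```text
t: 10.85
tool_pos: [0.5942, 0.0983, 0.1299]
tool_rot: [[-0.043, 0.999, 0.0], [0.999, 0.043, 0.0], [0.0, 0.0, -1.0]]
wrist_force: [-0.7, -0.4, -6.3]
grip_width: 0.534
```

```bash
python3 - <<'E'
from m import *
goto(594.3,97.3,59,2.4); im,P=snap('wrist','w6')
E
```

```text
t 10.85 pos [594.2  98.3 129.9] jaw 2.47 tilt [0.0003 0.    ] F [-0.7 -0.4 -6.3] w 0.534
rows: [-0.1  -0.    7.09] yaw 0.07
```

View pics/w6.png

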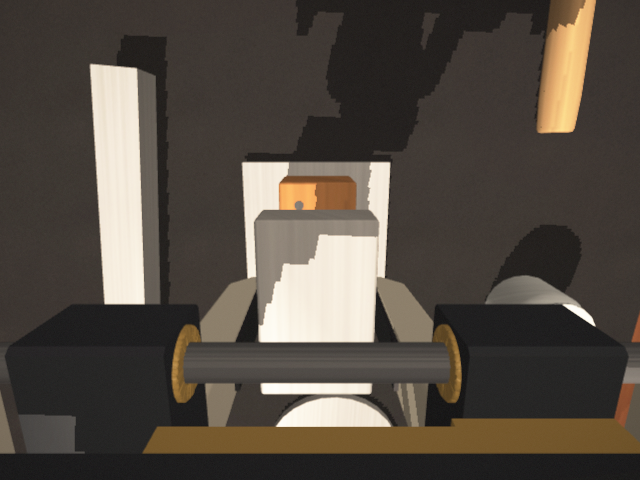

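```bash
python3 - <<'E'
from m import *
g,P=load('w6'); gr=cv2.cvtColor(g,cv2.COLOR_BGR2GRAY)
print([int(v) for v in gr[205:226,300]],[int(v) for v in gr[386:398,300]],[int(v) for v in gr[172:186,300]])
for u,v,z in [(317,219.3,.1493),(317,392.5,.1493),(318,180.5,.053),(317,161.5,.008)]: print(ray(P,[[u,v]],z)*1000)
E
```

```text
[127, 124, 125, 126, 119, 104, 101, 101, 102, 102, 102, 103, 102, 101, 112, 127, 137, 136, 136, 136, 137] [249, 249, 249, 249, 250, 250, 247, 224, 124, 51, 35, 35] [141, 141, 141, 127, 88, 81, 81, 81, 81, 86, 105, 136, 169, 187]
[[592.90370222 138.44985923 149.3       ]]
[[596.25516803  60.51765928 149.3       ]]
[[593.43499622 143.5777436   53.        ]]
[[592.46077734 152.85901868   8.        ]]
```

{"method": "arm_command", "body": {"increments": [[[255,-0.15,0,3,0],[255,-0.15,0,5.5,0],[255,-0.15,0,6.6,0],[255,-0.15,0,6.95,0],[255,-0.15,0,7.1,0],[255,-0.15,0,7.1,0],[255,-0.15,0,7.1,0],[0,-0.15,0,7.1,0],[0,-0.15,0,7.1,0],[0,-0.15,0,7.1,0],[0,-0.15,0,7.1,0],[0,-0.15,0,3,0],[0,-0.15,0,-3,0],[0,-0.15,0,-7,0],[0,-0.15,0,-7,0],[0,-0.15,0,-7,0],[0,-0.15,0,-7,0]]]}}

```text
t: 13.02
tool_pos: [0.5935, 0.0959, 0.1975]
tool_rot: [[-0.042, 0.999, -0.003], [0.999, 0.042, -0.0], [-0.0, -0.003, -1.0]]
wrist_force: [-0.6, -0.2, -0.9]
grip_width: 1.004
```

```bash
python3 - <<'E'
from m import *
s=st(); im,P=snap('wrist','w7'); g=cv2.imread('pics/w7.png')
goto(390,-332,180,0)
E
```

```text
t 13.03 pos [593.5  95.9 197.5] jaw 2.40 tilt [-0.0034 -0.0003] F [-0.6 -0.2 -0.9] w 1.004
t 13.07 pos [593.6  95.9 197.6] jaw 2.40 tilt [-0.0033 -0.0003] F [-1.6 -0.5  0.6] w 0.998
rows: [-41.9  -22.12   1.83] yaw 2.4
```

View pics/w7.png

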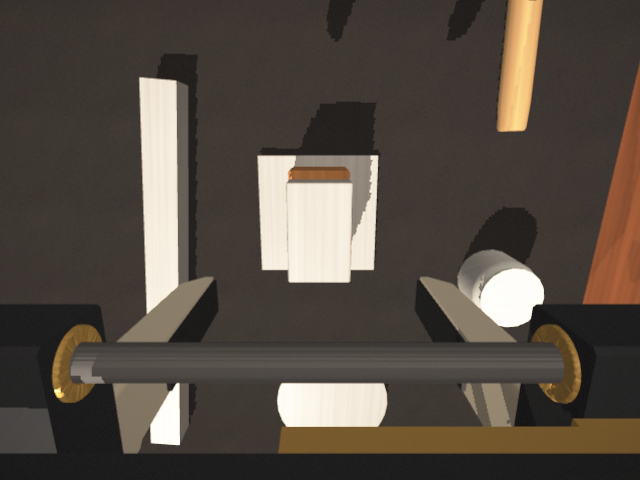

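```bash
python3 - <<'E'
from m import *
g,P=load('w7')
c=ray(P,[[287.5,182],[351.5,182],[350.5,282.5],[288.5,282.5]],.078)*1000; print(np.round(c,1), c.mean(0))
c=ray(P,[[258,156],[378,156],[375,270],[261.5,270]],.008)*1000; print(np.round(c,1), c.mean(0))
a,Q=load('scene0'); im,P=snap('scene','scene1'); g=cv2.imread('pics/scene1.png')
cv2.imwrite('pics/c1.png',cv2.resize(g[170:340,190:420],None,fx=3,fy=3,interpolation=cv2.INTER_CUBIC))
E
```

```text
[[570.  134.8  78. ]
 [617.5 136.8  78. ]
 [621.9  57.4  78. ]
 [572.6  55.2  78. ]] [595.5070339   96.03464744  78.        ]
[[537.4 149.5   8. ]
 [646.5 154.    8. ]
 [652.6  44.7   8. ]
 [541.1  39.9   8. ]] [594.41006899  97.01854423   8.        ]
```

View pics/c1.png

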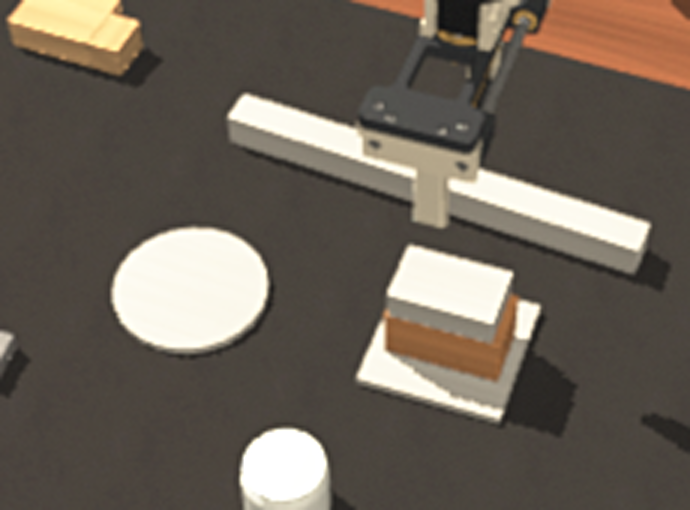

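The steel flat sits on the block at (319,232), within about 1.5 mm of the plate centre. Next is the thin timber.

{"method": "arm_command", "body": {"increments": [[[0,-41.9,-22.1,1.8,2.4],[0,-41.9,-22.1,1.8,2.4],[0,-41.9,-22.1,1.8,2.4],[0,-41.9,-22.1,1.8,2.4],[0,-41.9,-22.1,1.8,2.4],[0,-41.9,-22.1,1.8,2.4],[0,-41.9,-22.1,1.8,2.4],[0,-41.9,-22.1,1.8,2.4],[0,-41.9,-22.1,1.8,2.4],[0,-41.9,-22.1,1.8,2.4],[0,-41.9,-22.1,1.8,2.4],[0,-41.9,-22.1,1.8,2.4],[0,-41.9,-22.1,1.8,2.4]]]}}

```text
t: 14.75
tool_pos: [0.3918, -0.3313, 0.1817]
tool_rot: [[-0.001, 1.0, 0.0], [1.0, 0.001, -0.0], [-0.0, 0.0, -1.0]]
wrist_force: [-0.3, 0.3, 0.1]
grip_width: 0.998
```

```bash
python3 - <<'E'
from m import *
s=st(); im,P=snap('wrist','w8'); g=cv2.imread('pics/w8.png')
t,r,W,v=topface(g,P,(316,222),80,.030,fn='t_thin2'); print(t,np.round(r[0],1),np.round(r[1],1),round(r[2],1))
goto(r[0][0],r[0][1],5,0)
E
```

```text
t 14.75 pos [ 391.8 -331.3  181.7] jaw 0.07 tilt [ 0.0002 -0.0001] F [-0.3  0.3  0.1] w 0.998
195.0 [ 389.  -331.5] [109.4  61.9] 89.8
t 14.80 pos [ 391.7 -331.5  181.7] jaw 0.05 tilt [ 0.0001 -0.0001] F [-0.2  0.5  0.4] w 0.999
rows: [ 0.   -0.27 17.67] yaw 0.05
```

View pics/w8.png

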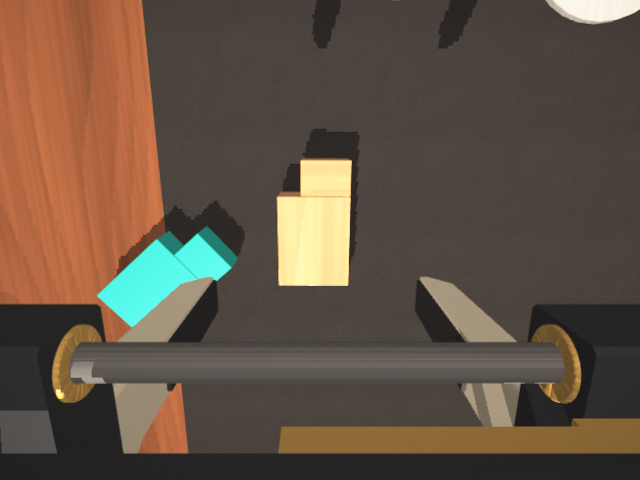

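The pale notched timber is at (314,222) and the turquoise look-alike at (170,275). The pale one is meant. I'll check finger clearance to the turquoise piece.

```bash
python3 - <<'E'
from m import *
g,P=load('w8'); hsv=cv2.cvtColor(g,cv2.COLOR_BGR2HSV); m=cv2.inRange(hsv,(80,120,60),(100,255,255))
ys,xs=np.where(m>0); sel=hsv[ys,xs,2]>190
for z,s in ((.03,sel),(0.,~sel)):
    W=ray(P,np.c_[xs[s],ys[s]],z)*1000
    print(z,'max x',W[W[:,0].argmax()],'max x near finger', max([w[0] for w in W if abs(w[1]+331.5)<20] or [0]))
a,Q=load('scene0');h=cv2.cvtColor(a,cv2.COLOR_BGR2HSV); m=cv2.inRange(h,(80,120,190),(100,255,255)); ys,xs=np.where(m[120:170,200:245]>0); W=ray(Q,np.c_[xs+200,ys+120],.03)*1000; print(W[W[:,0].argmax()], max([w[0] for w in W if abs(w[1]+331.5)<20] or [0]))
E
```

```text
0.03 max x [ 316.14523491 -368.21893061   30.        ] max x near finger 300.70282213827
0.0 max x [ 316.15526741 -369.3265894     0.        ] max x near finger 300.2014676927706
[ 320.35868432 -365.76365905   30.        ] 304.37365115642757
```

{"method": "arm_command", "body": {"increments": [[[0,0,-0.2,8,0],[0,0,-0.2,12,0],[0,0,-0.2,15,0],[0,0,-0.2,17,0],[0,0,-0.2,17.6,0],[0,0,-0.2,17.6,0],[255,0,-0.2,17.6,0],[255,0,-0.2,17.6,0],[255,0,-0.2,17.6,0],[255,0,-0.2,17.6,0],[255,0,-0.2,17.6,0],[255,0,-0.2,17.6,0]]], "newtons": 40}}

```text
t: 16.3
tool_pos: [0.3896, -0.3321, 0.006]
tool_rot: [[-0.0, 1.0, 0.0], [1.0, 0.0, -0.0], [-0.0, 0.0, -1.0]]
wrist_force: [-1.2, 1.1, 4.7]
grip_width: 0.666
```

```bash
python3 - <<'E'
from m import *
goto(618.5,-108.3,130,6.9)
E
```

```text
t 16.30 pos [ 389.6 -332.1    6. ] jaw 0.00 tilt [ 0.0003 -0.0004] F [-1.2  1.1  4.7] w 0.666
rows: [ 22.37  22.9  -12.4 ] yaw -6.9
```

{"method": "arm_command", "body": {"increments": [[[255,0,0,-5,0],[255,0,0,-10,0],[255,4,4,-12.4,0],[255,8,8,-12.4,-3],[255,12,12,-12.4,-6],[255,16,16.5,-12.4,-6.9],[255,20,20.5,-12.4,-6.9],[255,22.4,22.9,-12.4,-6.9],[255,22.4,22.9,-12.4,-6.9],[255,22.4,22.9,-12.4,-6.9],[255,22.4,22.9,-12.4,-6.9],[255,22.4,22.9,-12.4,-6.9],[255,22.4,22.9,-12.4,-6.9]]]}}

```text
t: 17.92
tool_pos: [0.6181, -0.1085, 0.1298]
tool_rot: [[-0.119, 0.993, 0.0], [0.993, 0.119, -0.0], [-0.0, 0.0, -1.0]]
wrist_force: [0.2, -0.8, -2.2]
grip_width: 0.664
```

```bash
python3 - <<'E'
from m import *
goto(618.5,-108.3,14,6.9); im,P=snap('wrist','w9')
g=cv2.imread('pics/w9.png'); gr=cv2.cvtColor(g,cv2.COLOR_BGR2GRAY)
E
```

```text
t 17.93 pos [ 618.1 -108.5  129.8] jaw 6.85 tilt [ 0.0002 -0.0001] F [ 0.2 -0.8 -2.2] w 0.664
rows: [1.000e-02 4.000e-02 1.158e+01] yaw -0.05
```

View pics/w9.png

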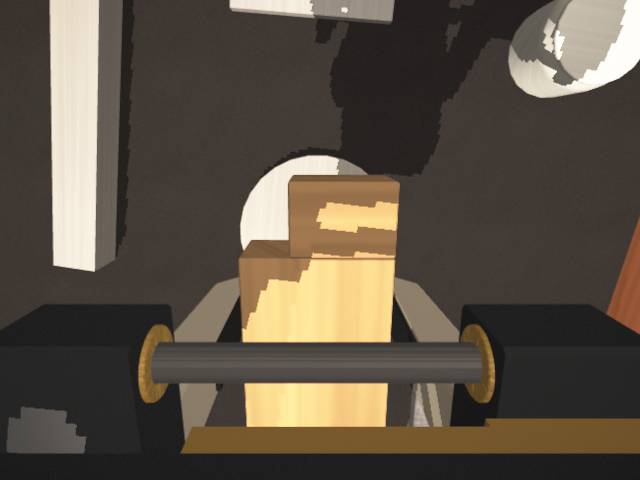

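```bash
python3 - <<'E'
from m import *
g,P=load('w9'); gr=cv2.cvtColor(g,cv2.COLOR_BGR2GRAY)
R=get_state()['tool_rot']; tcp=get_state()['tool_pos']*1000
f=lambda u,v,z: np.round(R.T@(ray(P,[[u,v]],z)[0]*1000-tcp),1)
print([int(v) for v in gr[172:190,300]])
print('timber front',f(345,181.5,.1538),'L',f(240,262,.1538),'R',f(399,190,.1538))
m=(gr[150:235,235:345]>150).astype(np.uint8); cn,_=cv2.findContours(m,0,1); k=max(cn,key=cv2.contourArea)[:,0]+[235,150]
k=k[(k[:,0]<=325)&((k[:,1]<172)|(k[:,0]<285))&(k[:,1]<230)]; k=k[(k[:,0]<262)|(k[:,1]<185)]
W=ray(P,k,.008)[:,:2]*1000; s=np.linalg.lstsq(np.c_[2*W,np.ones(len(W))],(W**2).sum(1),rcond=None)[0]; rr=np.sqrt(s[2]+s[0]**2+s[1]**2)
print('plate',s[:2],rr, np.std(np.hypot(*(W-s[:2]).T)),len(k))
# fixed radius fit
from scipy.optimize import least_squares
q=least_squares(lambda c:np.hypot(*(W-c).T)-59.8,s[:2]).x; print(q, R.T@(np.array([*q,tcp[2]])-tcp))
E
```

```text
[240, 239, 215, 87, 89, 93, 95, 90, 92, 108, 126, 129, 130, 130, 130, 130, 131, 129]
timber front [ 55.2  10.6 -24. ] L [ 24.1 -29.6 -24. ] R [ 52.   30.6 -24. ]
plate [ 618.04100128 -108.6156385 ] 58.90109121366169 0.20909436109324736 116
[ 618.77112008 -109.30317978] [-1.02603792e+00  4.65422549e-01  1.88412517e-04]
```

{"method": "arm_command", "body": {"increments": [[[255,-0.1,0,5,0],[255,-0.1,0,9,0],[255,-0.1,0,10.8,0],[255,-0.1,0,11.4,0],[255,-0.1,0,11.6,0],[255,-0.1,0,11.6,0],[255,-0.1,0,11.6,0],[0,-0.1,0,11.6,0],[0,-0.1,0,11.6,0],[0,-0.1,0,11.6,0],[0,-0.1,0,8,0],[0,-0.1,0,3,0],[0,-0.1,0,-3,0],[0,-0.1,0,-7,0],[0,-0.1,0,-7,0],[0,-0.1,0,-7,0],[0,-0.1,0,-7,0],[0,-0.1,0,-7,0]]]}}

```text
t: 20.23
tool_pos: [0.6176, -0.1086, 0.1978]
tool_rot: [[-0.12, 0.993, -0.003], [0.993, 0.12, 0.001], [0.001, -0.003, -1.0]]
wrist_force: [-0.5, 0.3, 0.5]
grip_width: 1.004
```

```bash
python3 - <<'E'
from m import *
s=st(); im,P=snap('wrist','w10'); g=cv2.imread('pics/w10.png')
t,r,W,v=topface(g,P,(316,235),70,.038,col=[(8,70,80),(28,255,255)],thr=100,fn='t_p2'); print(t,np.round(r[0],1),np.round(r[1],1),round(r[2],1))
goto(557,362,180,-13)
E
```

```text
t 20.23 pos [ 617.6 -108.6  197.8] jaw 6.90 tilt [-0.0027  0.0007] F [-0.5  0.3  0.5] w 1.004
100 [ 619.2 -111. ] [ 62.9 105.7] 6.6
t 20.27 pos [ 617.8 -108.7  198.2] jaw 6.90 tilt [-0.0022  0.0006] F [-0.4 -0.6 -0.1] w 1.003
rows: [47.46 -0.38  1.86] yaw 19.9
```

View pics/w10.png

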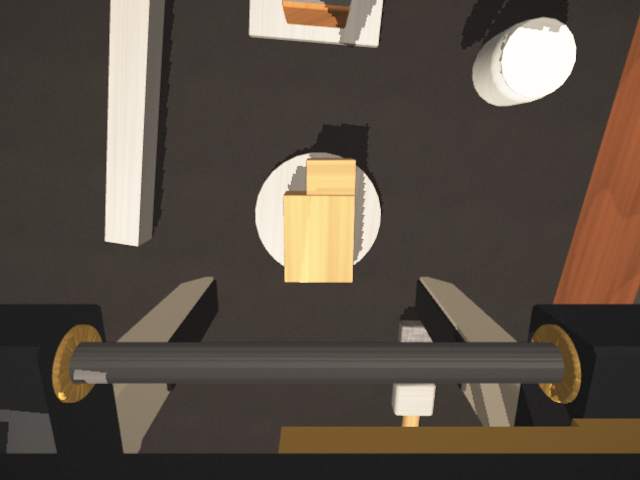

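The thin timber is on the round plate at about (319,220), the disc being at (318,213), centred to within about 1 mm. The measured length came out 4 mm short where the shaded front edge was lost. Next is the tube cut.

{"method": "arm_command", "body": {"increments": [[[0,47.5,-0.4,1.9,19.9],[0,47.5,-0.4,1.9,19.9],[0,47.5,-0.4,1.9,19.9],[0,47.5,-0.4,1.9,19.9],[0,47.5,-0.4,1.9,19.9],[0,47.5,-0.4,1.9,19.9],[0,47.5,-0.4,1.9,19.9],[0,47.5,-0.4,1.9,19.9],[0,47.5,-0.4,1.9,19.9],[0,47.5,-0.4,1.9,19.9],[0,47.5,-0.4,1.9,19.9],[0,47.5,-0.4,1.9,19.9],[0,47.5,-0.4,1.9,19.9]]]}}

```text
t: 21.9
tool_pos: [0.5578, 0.3615, 0.1808]
tool_rot: [[0.226, 0.974, 0.0], [0.974, -0.226, 0.0], [0.0, 0.0, -1.0]]
wrist_force: [-0.1, 0.1, 0.1]
grip_width: 0.999
```

```bash
python3 - <<'E'
from m import *
s=st(); im,P=snap('wrist','w11'); g=cv2.imread('pics/w11.png')
t,r,W,v=topface(g,P,(316,225),60,.040,fn='t_tube2'); print(t,np.round(r[0],1),np.round(r[1],1),round(r[2],1))
goto(r[0][0],r[0][1],8,-13)
E
```

```text
t 21.90 pos [557.8 361.5 180.8] jaw -13.06 tilt [0.0002 0.0001] F [-0.1  0.1  0.1] w 0.999
179.0 [556.9 361.8] [51.  50.6] 77.3
t 21.95 pos [557.7 361.7 180.8] jaw -13.05 tilt [0.0002 0.0001] F [-1.   0.4 -0.7] w 1.000
rows: [-1.000e-02 -9.000e-02  1.728e+01] yaw -0.05
```

View pics/w11.png

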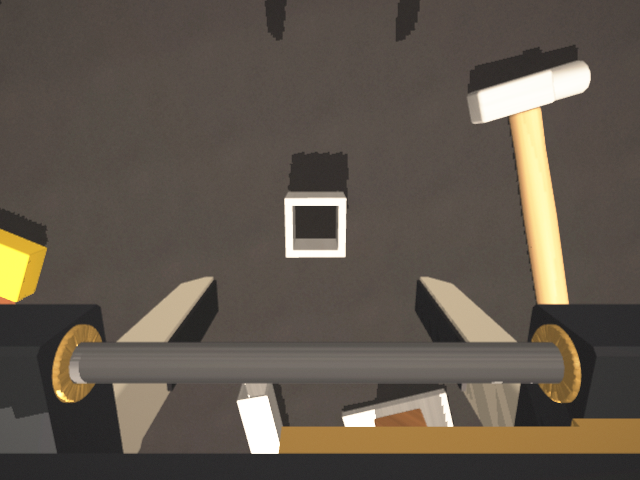

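{"method": "arm_command", "body": {"increments": [[[0,0,-0.1,8,0],[0,0,-0.1,12,0],[0,0,-0.1,15,0],[0,0,-0.1,16.8,0],[0,0,-0.1,17.2,0],[0,0,-0.1,17.2,0],[255,0,-0.1,17.2,0],[255,0,-0.1,17.2,0],[255,0,-0.1,17.2,0],[255,0,-0.1,17.2,0],[255,0,-0.1,17.2,0],[255,0,-0.1,17.2,0]]], "newtons": 50}}

```text
t: 23.45
tool_pos: [0.5565, 0.3624, 0.0087]
tool_rot: [[0.225, 0.974, 0.0], [0.974, -0.225, -0.0], [-0.0, 0.0, -1.0]]
wrist_force: [0.1, -0.8, 0.8]
grip_width: 0.537
```

```bash
python3 - <<'E'
from m import *
goto(618.5,-108.8,160,6.9)
E
```

```text
t 23.45 pos [556.5 362.4   8.7] jaw -13.00 tilt [ 0. -0.] F [ 0.1 -0.8  0.8] w 0.537
rows: [-44.52  16.64 -15.13] yaw -19.9
```

{"method": "arm_command", "body": {"increments": [[[255,0,0,-5,0],[255,0,0,-11,0],[255,-3,1,-15.1,0],[255,-9,3.3,-15.1,-5],[255,-15,5.6,-15.1,-10],[255,-21,7.8,-15.1,-15],[255,-27,10,-15.1,-19.9],[255,-33,12.3,-15.1,-19.9],[255,-39,14.6,-15.1,-19.9],[255,-43,16,-15.1,-19.9],[255,-44.5,16.6,-15.1,-19.9],[255,-44.5,16.6,-15.1,-19.9],[255,-44.5,16.6,-15.1,-19.9],[255,-44.5,16.6,-15.1,-19.9],[255,-44.5,16.6,-15.1,-19.9]]]}}

```text
t: 25.32
tool_pos: [0.6182, -0.1073, 0.1597]
tool_rot: [[-0.122, 0.993, 0.0], [0.993, 0.122, 0.0], [0.0, 0.0, -1.0]]
wrist_force: [0.8, 0.2, -2.9]
grip_width: 0.536
```

```bash
python3 - <<'E'
from m import *
goto(618.5,-108.8,46.8,6.9); im,P=snap('wrist','w12')
E
```

```text
t 25.32 pos [ 618.2 -107.3  159.7] jaw 6.99 tilt [0.0001 0.0001] F [ 0.8  0.2 -2.9] w 0.536
rows: [-1.600e-01  1.000e-02  1.129e+01] yaw 0.09
```

View pics/w12.png

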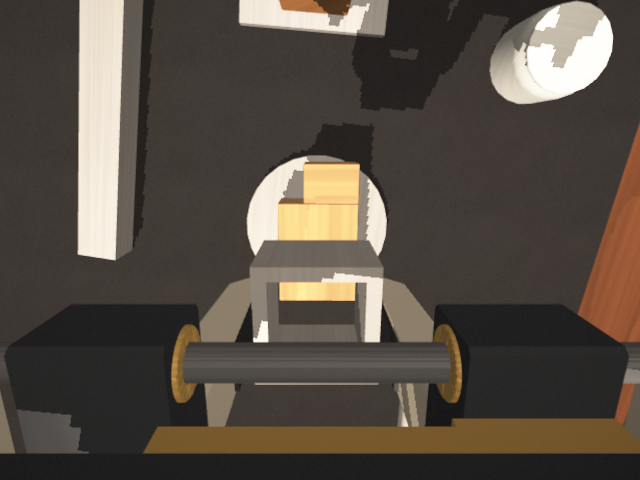

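```bash
python3 - <<'E'
from m import *
g,P=load('w12'); gr=cv2.cvtColor(g,cv2.COLOR_BGR2GRAY)
s=get_state();R=s['tool_rot']; tcp=s['tool_pos']*1000
f=lambda u,v,z: np.round(R.T@(ray(P,[[u,v]],z)[0]*1000-tcp),1)
print([int(v) for v in gr[235:246,300]],[int(v) for v in gr[260:290,300]],[int(v) for v in gr[376:390,300]],[int(v) for v in gr[160:170,330]],[int(v) for v in gr[150:160,318]])
print('tube botfront',f(318,240.5,.151),'topfront',f(317,266,.191),'topL',f(251,266,.191),'topR',f(383,266,.191),'toprear',f(317,383.5,.191))
print('timber front',f(330,163.5,.038),'corner',f(359,164,.038),'L',f(278,205,.038),'R',f(358,240,.038),'plate front',f(318,155,.008),'plate L',f(247,222,.008),'plateR',f(387,222,.008))
E
```

```text
[220, 220, 221, 221, 207, 149, 101, 100, 101, 100, 102] [103, 102, 103, 104, 103, 102, 106, 121, 139, 138, 139, 138, 139, 139, 138, 138, 137, 139, 138, 137, 137, 150, 205, 233, 232, 234, 233, 233, 233, 233] [76, 74, 70, 69, 64, 65, 89, 142, 144, 59, 61, 61, 61, 62] [141, 125, 91, 111, 181, 221, 221, 221, 218, 213] [35, 36, 36, 36, 41, 97, 143, 142, 143, 141]
tube botfront [24.5  0.9  8.7] topfront [ 25.3   0.4 -31.3] topL [ 25.3 -24.  -31.3] topR [ 25.3  24.8 -31.3] toprear [-24.6   0.4 -31.3]
timber front [ 53.4  10.1 121.7] corner [ 53.1  31.6 121.7] L [ 22.5 -29.1 121.7] R [ -5.1  32.4 121.7] plate front [ 58.4   1.3 151.7] plate L [  2.9 -59.  151.7] plateR [  2.8  60.  151.7]
```

{"method": "arm_command", "body": {"increments": [[[255,-0.13,0.05,5,0.1],[255,-0.13,0.05,9,0.1],[255,-0.13,0.05,10.6,0.1],[255,-0.13,0.05,11.1,0.1],[255,-0.13,0.05,11.3,0.1],[255,-0.13,0.05,11.3,0.1],[255,-0.13,0.05,11.3,0.1],[0,-0.13,0.05,11.3,0.1],[0,-0.13,0.05,11.3,0.1],[0,-0.13,0.05,11.3,0.1],[0,-0.13,0.05,11.3,0.1],[0,-0.13,0.05,8,0.1],[0,-0.13,0.05,3,0.1],[0,-0.13,0.05,-2,0.1],[0,-0.13,0.05,-4,0.1],[0,-0.13,0.05,-4,0.1],[0,-0.13,0.05,-4,0.1],[0,-0.13,0.05,-4,0.1],[0,-0.13,0.05,-4,0.1]]]}}

```text
t: 27.75
tool_pos: [0.618, -0.1095, 0.198]
tool_rot: [[-0.118, 0.993, -0.002], [0.993, 0.118, 0.001], [0.001, -0.002, -1.0]]
wrist_force: [-0.7, -0.4, 0.7]
grip_width: 0.996
```

```bash
python3 - <<'E'
from m import *
s=st(); im,P=snap('wrist','w13')
# bar centre from initial views
b,Q=load('side0'); t,r,W,v=topface(b,Q,(334,266),56,.03); print(r)
goto(450,28,220,-2.5)
E
```

```text
t 27.75 pos [ 618.  -109.5  198. ] jaw 6.80 tilt [-0.0024  0.0007] F [-0.7 -0.4  0.7] w 0.996
((451.91607666015625, 29.482696533203125), (364.96466064453125, 33.15261459350586), 87.6302719116211)
t 27.80 pos [ 618.2 -109.6  198.4] jaw 6.80 tilt [-0.0018  0.0005] F [0.1 0.  0.5] w 1.006
rows: [ 15.66 -15.08  -2.12] yaw 9.3
```

View pics/w13.png

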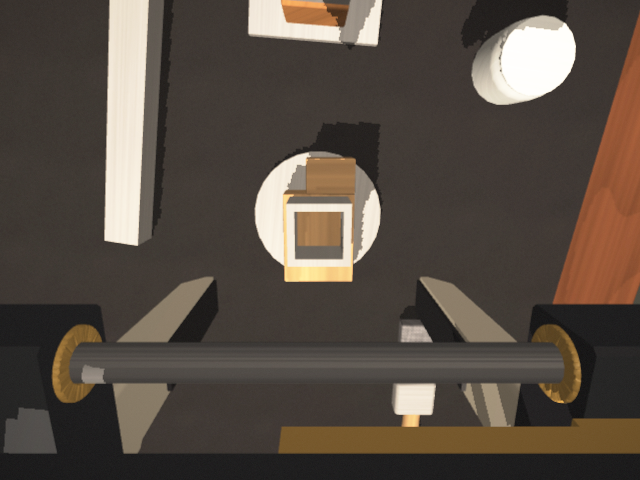

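```bash
python3 - <<'E'
from m import *
def ends(fn,c0,c1,r0,r1,th=170):
    g,P=load(fn); gr=cv2.cvtColor(g,cv2.COLOR_BGR2GRAY)[r0:r1,c0:c1]
    m=(gr>th).astype(np.uint8); cn,_=cv2.findContours(m,0,1); k=max(cn,key=cv2.contourArea); W=ray(P,k[:,0]+[c0,r0],.03)[:,:2]*1000
    print(fn,np.round(W[W[:,1].argmin()],1),np.round(W[W[:,1].argmax()],1)); return W
u=np.array([.042,.999])
for fn,b in [('w3',(80,175,40,300)),('w6',(80,175,40,300)),('w7',(130,195,60,300)),('w9',(30,130,0,290)),('w12',(60,150,0,280)),('w13',(90,175,0,260))]:
    W=ends(fn,*b); p=W@u; print('  along',round(p.min(),1),round(p.max(),1))
g,P=load('w13'); c=ray(P,[[287,198],[352.5,198],[351.5,266],[288,266]],.078)*1000; print(np.round(c,1),c.mean(0))
im,P=snap('scene','scene2'); g=cv2.imread('pics/scene2.png'); cv2.imwrite('pics/c2.png',cv2.resize(g[170:340,190:420],None,fx=3,fy=3,interpolation=cv2.INTER_CUBIC))
E
```

```text
w3 [437.4  44.9] [449.4 209. ]
  along 63.3 227.7
w6 [437.   46.2] [445.6 209.2]
  along 64.5 227.7
w7 [435.4  14.1] [451.2 208.9]
  along 32.4 227.6
w9 [ 457.8 -151. ] [466.2  28. ]
  along -131.6 47.5
w12 [ 453.9 -150.9] [466.6  38.4]
  along -131.7 58.0
w13 [ 456.5 -151. ] [467.1  49.1]
  along -131.8 68.6
[[ 592.5  -84.5   78. ]
 [ 641.4  -78.6   78. ]
 [ 648.3 -132.    78. ]
 [ 598.6 -138.    78. ]] [ 620.21256868 -108.27967578   78.        ]
```

View pics/c2.png

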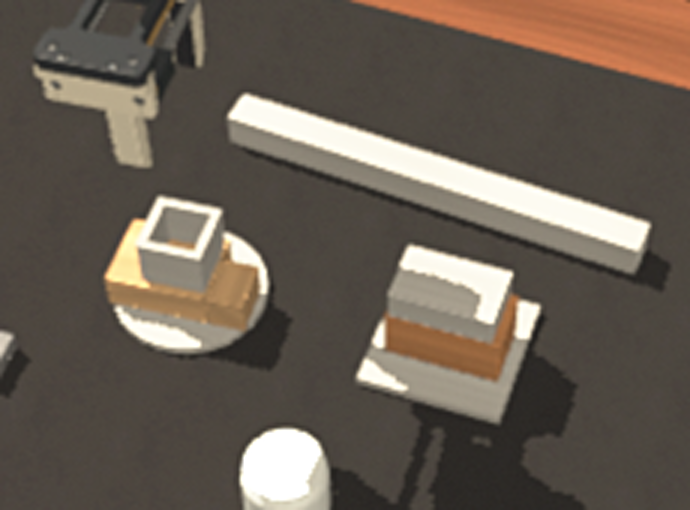

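Both piles stand: the tube cut is at (320,232) in the wrist view, at about (620,-108). I measure the bar as 359.4 mm long with its centre at (451, 29). I'll go to the bar.

{"method": "arm_command", "body": {"increments": [[[0,15.7,-15,0.5,9.2],[0,15.7,-15,0.5,9.2],[0,15.7,-15,0.5,9.2],[0,15.7,-15,0.5,9.2],[0,15.7,-15,0.5,9.2],[0,15.7,-15,0.5,9.2],[0,15.7,-15,0.5,9.2],[0,15.7,-15,0.5,9.2]]]}}

```text
t: 28.85
tool_pos: [0.4516, 0.0279, 0.1945]
tool_rot: [[0.043, 0.999, -0.0], [0.999, -0.043, -0.0], [-0.0, -0.0, -1.0]]
wrist_force: [-0.1, -0.1, 0.9]
grip_width: 1.001
```

```bash
python3 - <<'E'
from m import *
goto(451.2,29.1,5,-2.4); im,P=snap('wrist','w14')
E
```

```text
t 28.85 pos [451.6  27.9 194.5] jaw -2.45 tilt [-0.0005 -0.    ] F [-0.1 -0.1  0.9] w 1.001
rows: [ 0.12 -0.04 18.95] yaw -0.05
```

View pics/w14.png

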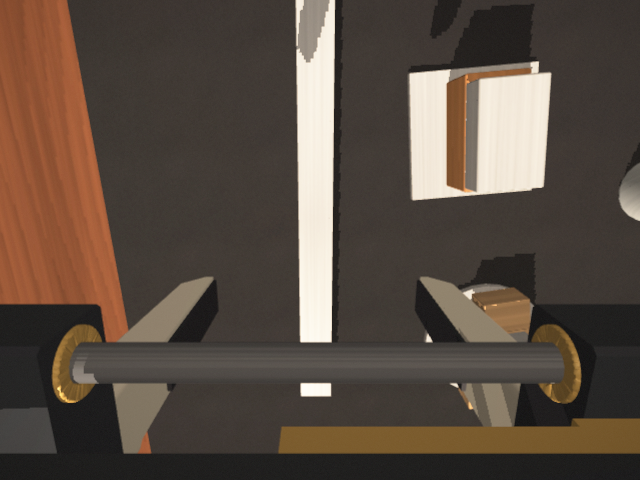

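The bar runs straight between the fingers, at columns 297–333.

{"method": "arm_command", "body": {"increments": [[[0,0.1,0,8,0],[0,0.1,0,13,0],[0,0.1,0,16.5,0],[0,0.1,0,18.5,0],[0,0.1,0,18.9,0],[0,0.1,0,18.9,0],[255,0.1,0,18.9,0],[255,0.1,0,18.9,0],[255,0.1,0,18.9,0],[255,0.1,0,18.9,0],[255,0.1,0,18.9,0],[255,0.1,0,18.9,0],[255,0.1,0,18.9,0],[255,0.1,0,18.9,0]]], "newtons": 60}}

```text
t: 30.65
tool_pos: [0.4512, 0.0294, 0.0056]
tool_rot: [[0.042, 0.999, -0.0], [0.999, -0.042, -0.0], [-0.0, -0.0, -1.0]]
wrist_force: [0.4, -0.4, -0.5]
grip_width: 0.32
```

```bash
python3 - <<'E'
from m import *
A=np.array([594.9,96.8]); B=np.array([619.2,-108.4]); m=(A+B)/2; d=A-B; a=np.degrees(np.arctan2(d[1],d[0])); print(m,a,np.hypot(*d))
goto(m[0],m[1],150,a-90)
E
```

```text
[607.05  -5.8 ] 96.75357403553102 206.6338065273928
t 30.65 pos [451.2  29.4   5.6] jaw -2.40 tilt [-0.0002 -0.    ] F [ 0.4 -0.4 -0.5] w 0.320
rows: [ -2.87  15.72 -14.44] yaw -9.15
```

{"method": "arm_command", "body": {"increments": [[[255,0,0,-4,0],[255,0,0,-8,0],[255,0,0,-12,0],[255,0,1,-14.4,0],[255,-0.5,3.5,-14.4,-2],[255,-1,6.5,-14.4,-4],[255,-1.8,9.5,-14.4,-6],[255,-2.4,12.5,-14.4,-8],[255,-2.9,15,-14.4,-9.1],[255,-2.9,15.7,-14.4,-9.1],[255,-2.9,15.7,-14.4,-9.1],[255,-2.9,15.7,-14.4,-9.1],[255,-2.9,15.7,-14.4,-9.1],[255,-2.9,15.7,-14.4,-9.1]]]}}

```text
t: 32.4
tool_pos: [0.6067, -0.006, 0.1499]
tool_rot: [[-0.117, 0.993, 0.0], [0.993, 0.117, 0.0], [-0.0, 0.0, -1.0]]
wrist_force: [-0.7, -0.0, -4.2]
grip_width: 0.318
```

```bash
python3 - <<'E'
from m import *
goto(607,-5.8,83.6,6.75); im,P=snap('wrist','w15'); 
im,P=snap('side','side2')
g=cv2.imread('pics/side2.png'); cv2.imwrite('pics/c3.png',cv2.resize(g[150:350,180:420],None,fx=3,fy=3,interpolation=cv2.INTER_CUBIC))
E
```

```text
t 32.40 pos [606.7  -6.  149.9] jaw 6.71 tilt [0.0003 0.    ] F [-0.7 -0.  -4.2] w 0.318
rows: [0.01 0.03 6.63] yaw -0.04
```

View pics/w15.png

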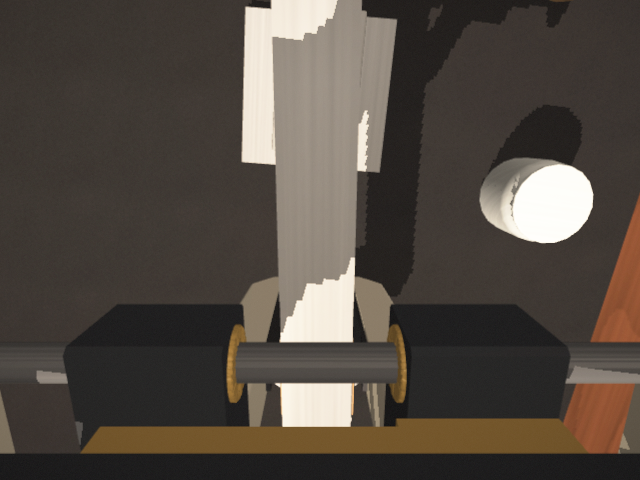

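View pics/c3.png

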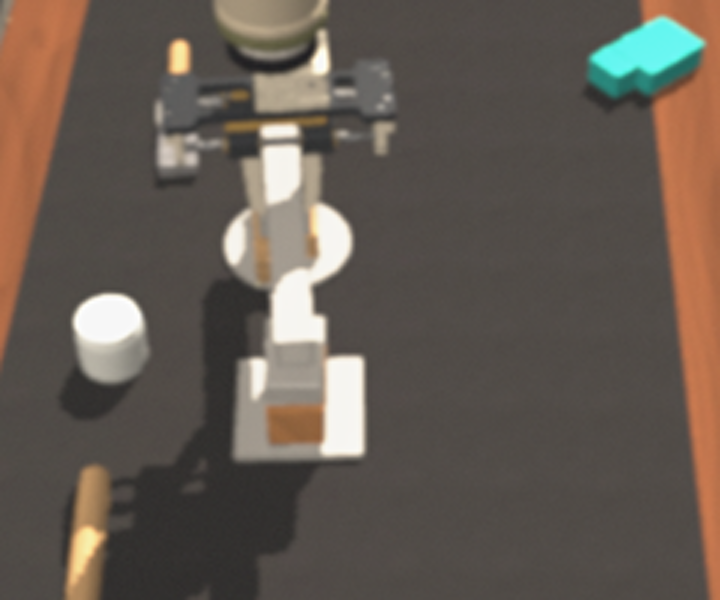

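{"method": "arm_command", "body": {"increments": [[[255,0,0,3,0],[255,0,0,5,0],[255,0,0,5.9,0],[255,0,0,6.3,0],[255,0,0,6.5,0],[255,0,0,6.65,0],[255,0,0,6.65,0],[255,0,0,6.65,0],[255,0,0,6.65,0]]]}}

```text
t: 33.62
tool_pos: [0.6073, -0.0061, 0.0836]
tool_rot: [[-0.117, 0.993, 0.001], [0.993, 0.117, -0.0], [-0.0, 0.001, -1.0]]
wrist_force: [-0.3, 0.2, -1.4]
grip_width: 0.318
```

```bash
python3 - <<'E'
from m import *
st(); im,P=snap('side','side3'); g=cv2.imread('pics/side3.png'); c=cv2.resize(g[150:320,220:340],None,fx=3,fy=3,interpolation=cv2.INTER_CUBIC)
im,P=snap('scene','scene3'); g=cv2.imread('pics/scene3.png'); d=cv2.resize(g[180:350,230:370],None,fx=3,fy=3,interpolation=cv2.INTER_CUBIC)
cv2.imwrite('pics/c4.png',np.hstack([c,d]))
E
```

```text
t 33.62 pos [607.3  -6.1  83.6] jaw 6.70 tilt [ 0.0008 -0.0001] F [-0.3  0.2 -1.4] w 0.318
```

View pics/c4.png

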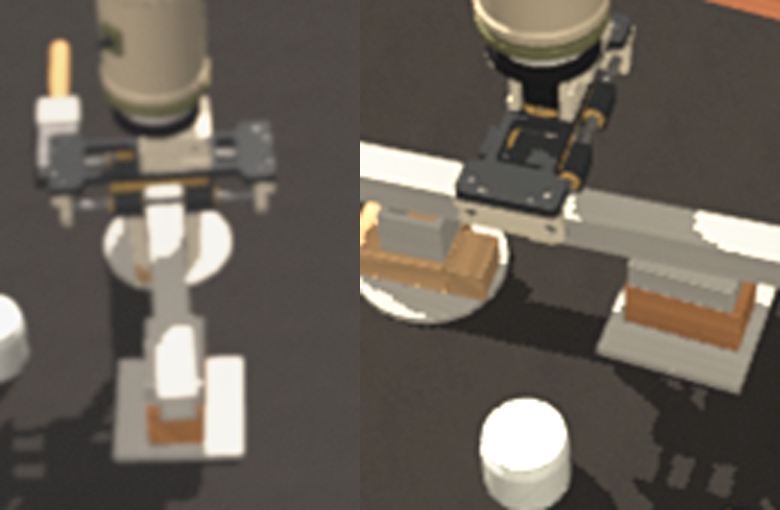

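The bar rests on both piles and most of its weight is off the wrist (-4.2 N down to -1.4 N). Releasing.

{"method": "arm_command", "body": {"increments": [[[255,0,0,0.02,0],[0,0,0,0.02,0],[0,0,0,0.02,0],[0,0,0,0.02,0],[0,0,0,0.02,0],[0,0,0,-2,0],[0,0,0,-5,0],[0,0,0,-10,0],[0,0,0,-15,0],[0,0,0,-18,0],[0,-8,-20,-18,0],[0,-8,-20,-18,0],[0,-8,-20,-18,0],[0,-8,-20,-18,0],[0,-8,-20,-18,0],[0,-8,-20,-18,0],[0,-8,-20,-18,0]]]}}

```text
t: 35.85
tool_pos: [0.4183, -0.1085, 0.2634]
tool_rot: [[-0.118, 0.993, 0.0], [0.993, 0.118, 0.0], [0.0, 0.0, -1.0]]
wrist_force: [0.5, -0.4, 0.3]
grip_width: 0.999
```

```bash
python3 - <<'E'
from m import *
st(); im,P=snap('side','side4'); im,P2=snap('scene','scene4')
g=cv2.imread('pics/side4.png'); c=cv2.resize(g[150:340,200:360],None,fx=2.5,fy=2.5,interpolation=cv2.INTER_CUBIC)
h=cv2.imread('pics/scene4.png'); d=cv2.resize(h[180:370,220:380],None,fx=2.5,fy=2.5,interpolation=cv2.INTER_CUBIC)
cv2.imwrite('pics/c5.png',np.hstack([c,d])); cv2.imwrite('pics/c6.png',h)
E
```

```text
t 35.85 pos [ 418.3 -108.5  263.4] jaw 6.75 tilt [0.0002 0.0001] F [ 0.5 -0.4  0.3] w 0.999
```

View pics/c5.png

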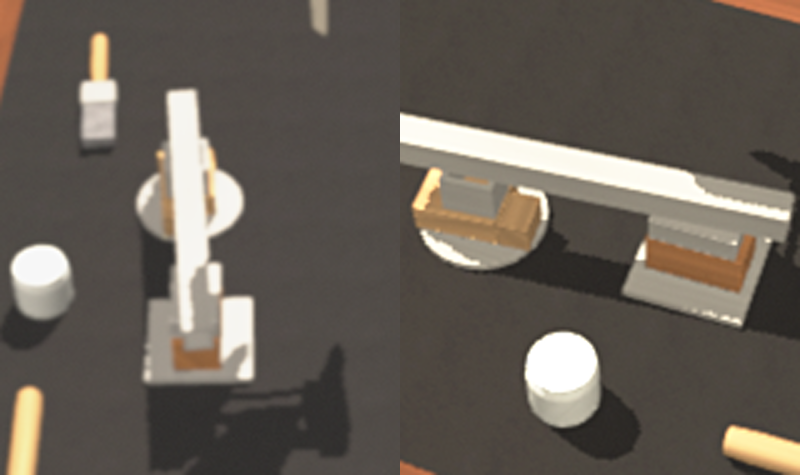

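View pics/c6.png

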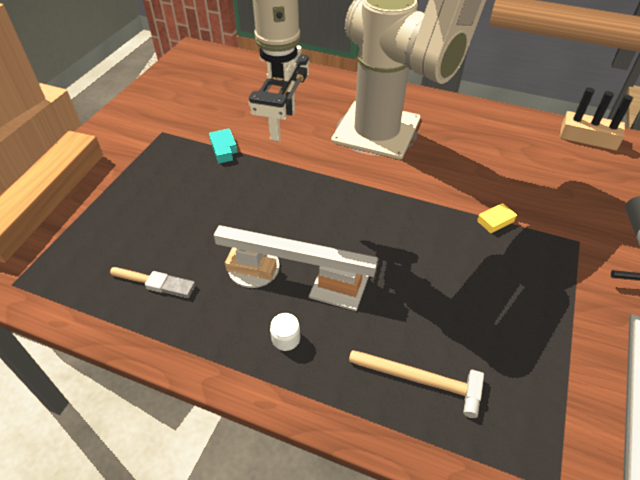

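The bar lies across both piles from (217,235) to (376,265). The tin, hammer, brush and both look-alikes are where they were. I'll check centring from straight above.

{"method": "arm_command", "body": {"increments": [[[0,8,20,-5,0],[0,8,20,-5,0],[0,8,20,-5,0],[0,8,20,-5,0],[0,8,20,-5,0],[0,8,20,-5,0],[0,8,20,-5,0],[0,8,20,-5,0],[0,8,20,-5,0]]]}}

```text
t: 37.08
tool_pos: [0.6066, -0.0065, 0.3134]
tool_rot: [[-0.116, 0.993, 0.0], [0.993, 0.116, -0.0], [-0.0, 0.0, -1.0]]
wrist_force: [0.7, -0.1, -0.8]
grip_width: 0.999
```

```bash
python3 - <<'E'
from m import *
st(); im,P=snap('wrist','w16')
for n,fn,box in (('side','side4',(230,350,150,340)),):
    g,Q=load(fn)
E
```

```text
t 37.08 pos [606.6  -6.5 313.4] jaw 6.66 tilt [ 0.0004 -0.0001] F [ 0.7 -0.1 -0.8] w 0.999
```

View pics/w16.png

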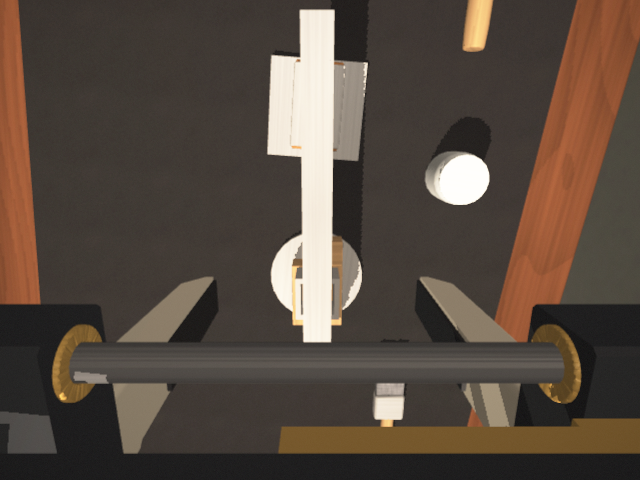

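```bash
python3 - <<'E'
from m import *
g,P=load('w16'); cv2.imwrite('pics/c7.png',np.hstack([cv2.resize(g[45:165,255:375],None,fx=3.2,fy=3.2,interpolation=cv2.INTER_CUBIC),cv2.resize(g[225:345,255:375],None,fx=3.2,fy=3.2,interpolation=cv2.INTER_CUBIC)]))
gr=cv2.cvtColor(g,cv2.COLOR_BGR2GRAY)
print([int(v) for v in gr[110,262:372]]); print([int(v) for v in gr[300,285:350]])
E
```

```text
[60, 61, 60, 62, 62, 60, 104, 194, 236, 234, 235, 237, 237, 236, 238, 236, 234, 237, 239, 237, 237, 237, 236, 237, 238, 238, 237, 238, 237, 234, 223, 237, 238, 240, 241, 242, 243, 243, 240, 241, 242, 242, 242, 241, 242, 242, 241, 241, 242, 243, 244, 244, 243, 241, 242, 243, 243, 243, 243, 241, 240, 239, 242, 243, 243, 243, 243, 243, 242, 241, 238, 211, 152, 149, 148, 149, 147, 146, 144, 144, 152, 149, 146, 144, 143, 144, 145, 146, 145, 145, 145, 145, 141, 141, 145, 148, 144, 143, 142, 144, 127, 69, 38, 50, 58, 59, 58, 61, 60, 58]
[247, 248, 248, 246, 245, 245, 239, 216, 217, 220, 231, 242, 241, 242, 241, 221, 102, 166, 235, 245, 245, 244, 241, 241, 239, 241, 242, 244, 243, 243, 241, 240, 241, 243, 244, 243, 241, 240, 241, 241, 241, 243, 243, 243, 242, 236, 198, 106, 87, 115, 133, 132, 133, 131, 130, 130, 128, 120, 134, 134, 132, 156, 190, 215, 239]
```

View pics/c7.png

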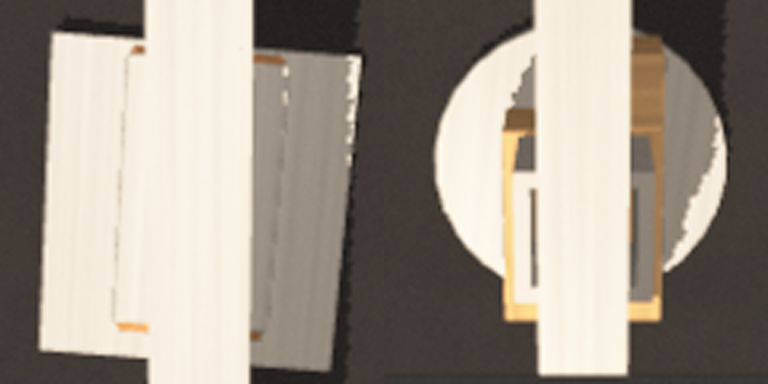

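Seen from above, the bar centre line is within about 0.5 mm of the middle of both steel pieces. In the crops that is column 198.5 against 197.5 for the flat, and 584 against 585 for the tube. The arm is 0.2 m clear, so I'll hand in.

```bash
python3 -c "
from station import *
print(close_job()); s=get_state(); print(s['t'])"
```

```text
the job is handed in; nothing more can be done
None
the job is handed in; nothing more can be done
```

The rest is set up and handed in at about 37 s of the 136 s allowed. No verdict is reported.

**What was done, in order:**
- On the square plate I centred the thick timber, then the steel flat on top of it.
- On the round plate I centred the thin notched timber, then the tube cut standing on its end.
- Last I laid the bar across both piles, let go and raised the arm clear.

**Last checks:**
- **Centring:** the overhead wrist view put the bar's centre line within about 0.5 mm of the middle of both steel pieces. The pieces sat within about 1–1.5 mm of their plate centres.
- **Bar ends:** they stick out past both piles, by my estimate about 36 mm on the square-plate side and more on the round side.
- **Level:** I did not measure it directly. It rests on both piles being 70 mm high, and the gripper stood at the expected height when the bar touched down.
- **Left alone:** in the scene picture after release, the tin, hammer, brush and both look-alikes looked unmoved.

**What disagreed:**
- The fixed cameras and the wrist camera differed by 2–4 mm on absolute positions. I used the wrist camera throughout so the offset cancelled.
- The check on the placed thin timber measured its length 4 mm short, because its shaded front edge was missed. The later overhead view showed it centred.

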